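# Gather the jar and the pot in one rack and stack the emptied holders

## Task

Consolidate the pots on this bench: move the glass jar and the red pot out of their wooden holders into the rack in which the small bottle stands, each upright in the empty pocket made for its size, and leave the bottle standing in its own. Stack the two emptied holders on the long empty holder with three equal pockets: the two-pocket holder directly on it and the one-pocket holder on top, each centred on the one below and lying the same way.

Things in the scene. Friction and masses are not known exactly. Their poses are not given: they have to be found in the camera images.
- rack: loose wooden block 168 x 70 x 22 mm, 0.35 kg, on a board at z = 24 mm; origin at centre of underside, x along it, within 0.25 rad of world x. Three chamfered round pockets 12 mm deep (floor 10 mm above underside) at y = 0: 36 mm wide at x = -58.5 mm (bottle stands in it), 47 mm wide at x = -10 (for the pot), 56 mm wide at x = +48.5 (for the jar).
- spare_holder: loose empty wooden holder 176 x 62 x 22 mm, 0.25 kg, with three equal round pockets (52 mm wide, 12 mm deep, at x = -58, 0, +58 mm): base of the stack. Origin at centre of underside, on the work board at z = 24 mm; x axis along its length, within 0.25 rad of world x.
- middle_holder: loose wooden holder 124 x 62 x 22 mm, about 0.16 kg, with two round pockets (52 mm wide, 12 mm deep, at x = -30, +30 mm); the jar or the pot stands at x = -30 at the start. Origin at centre of underside, on the work board at z = 24 mm; x axis along its length, within 0.25 rad of world x. Grip across its 62 mm width.
- short_holder: loose wooden holder 76 x 62 x 22 mm, 0.11 kg, with one round pocket (52 mm wide, 12 mm deep) in its middle, where the other of jar and pot stands at the start. Origin at centre of underside, on the work board at z = 24 mm; x axis along its 76 mm side, within 0.25 rad of world x. Grip across its 62 mm width.
- jar: round jar of very clear glass (hardly seen: its grey tin lid seems to hover above the brass filings inside), 49 mm wide, 52 mm tall, about 85 g; origin at the centre of its underside, z up. Its underside stands 10 mm above its holder's underside (pocket floor), so 40 mm of it show above the holder's top. The lid, its top 12 mm, is 46 mm wide.
- pot: round red screw pot, 30 mm tall, body 39 mm wide, its cap (the top 10 mm) 41 mm wide, about 25 g; origin at the centre of its underside, z up. Stands on the pocket floor 10 mm above its holder's underside, so 18 mm of it show above the holder's top.
- bottle: small pink bottle with a white cap, 30 mm wide, 60 mm tall, standing in the 36 mm pocket of the rack, where it stays; origin at the centre of its underside, z up. Its top is 70 mm above the rack's underside.
- bench_block: bystander: square steel block 66 x 66 x 19 mm lying on the work board among the holders; origin at the centre of its underside. Not needed.

How it is judged:
At the end, for the whole second after the job is handed in: Jar, pot and bottle stand in their own rack pockets (within 8 mm, 4 mm in height); two-pocket holder flat on the three-pocket one, one-pocket holder flat on that, each centred within 20 mm along, 15 mm across, parallel within 0.2 rad; rack and base flat on the board; all released, at rest (x of jar in the frame of rack between 0.0405 and 0.0565 m and y of jar in the frame of rack between -0.008 and 0.008 m and z of jar in the frame of rack between 0.006 and 0.014 m and x of pot in the frame of rack between -0.018 and -0.002 m and y of pot in the frame of rack between -0.008 and 0.008 m and z of pot in the frame of rack between 0.006 and 0.014 m and x of bottle in the frame of rack between -0.0665 and -0.0505 m and y of bottle in the frame of rack between -0.008 and 0.008 m and z of bottle in the frame of rack between 0.006 and 0.014 m and x of middle_holder in the frame of spare_holder between -0.02 and 0.02 m and y of middle_holder in the frame of spare_holder between -0.015 and 0.015 m and z of middle_holder in the frame of spare_holder between 0.018 and 0.026 m and x of short_holder in the frame of middle_holder between -0.02 and 0.02 m and y of short_holder in the frame of middle_holder between -0.015 and 0.015 m and z of short_holder in the frame of middle_holder between 0.018 and 0.026 m and angle between the x axis of middle_holder and the x axis of spare_holder, either way round below 0.2 rad and angle between the x axis of short_holder and the x axis of middle_holder, either way round below 0.2 rad and angle between each of jar, pot, bottle, middle_holder, short_holder, spare_holder, rack's own z axis and vertical below 0.1 rad and linear speed of each of jar, pot, bottle, middle_holder, short_holder, spare_holder, rack below 0.02 m/s and height (world z) of rack between 0.02 and 0.028 m and height (world z) of spare_holder between 0.02 and 0.028 m); the robot touches nothing.
It fails at once if the bottle, the jar or the pot is tipped over (angle between any of bottle, jar, pot's own z axis and vertical above 0.7 rad).
It also fails if it takes over 115 s, if anything falls off the work surface, if the arm or the gripper's body presses on something with over 40 N, if the wrist force passes 120 N, or if a joint passes its speed limit or range.

## Robot

A 6-joint arm with a two-finger parallel gripper is mounted at the origin on a cart in front of the work surface, level with it; the furniture and walls round the work are solid. World frame = base frame: x ahead of the robot, y to its left, z up, the work surface at z = 0. Lengths are in m, angles in rad, forces in N, time in s.
With the tool pointing down it reaches from about 0.35 to 0.875 m from the base axis. Payload 4.2 kg.
Tool frame: the origin (TCP) lies on the centre line of the jaws, within the pads' length; the fingertips stand tip_reach ahead of it and the grasp point (between the pads) lies 6 mm ahead of it (tip_reach is the distance from the TCP to the fingertips, in m); z points along the fingers, y is the line along which they close (so a half turn about z gives the same grasp; the last joint's range is limited). The gripper opens to 85 mm and grips with 20 to 120 N. Pads are 22 mm wide; open, the fingers measure 114 mm over their backs; the gripper's body (76 mm by 85 mm) begins 54 mm behind the grasp point. The pads swing forward as they close: fully open they stand 13 mm farther back than shut.
Start: joints at [-0.967, 0.385, 0.008, 0, -1.194, -0.259], TCP at [0.211, -0.588, 0.256] pointing down, gripper open.
Joint ranges: [-3.14, 3.14], [-1.21, 2.06], [-1.07, 1.41], [-3.16, 2.05], [-2.99, -0.16], [-3.1, 3.1]. Speed limits (rad/s): [2.79, 2.79, 3.14, 3.14, 3.14, 3.14].

## Interface

Orientations are given as [roll, pitch, yaw] about the fixed x, y, z axes, in that order (R = Rz(yaw) Ry(pitch) Rx(roll)).
In Python, from station import * gives the robot as it stands.
- The arm moves only by the shell command python3 -m pendant 'ROWS' [OPENING]. ROWS is JSON, a list of rows, each a list of 2 entries, a list of its own where there are three numbers: the shift along the tool's x, y, z in units of 25 mm (1.0 is 25 mm), then the turn, a rotation vector about the tool's x, y, z in units of 6 degrees (1.0 is 6 degrees). In form: [[[dx, dy, dz], [rx, ry, rz]], ...]. A call has 1 to 5 rows; each row is the pose to reach, as a shift and turn from the pose commanded when the call began, along the tool's axes at that moment; what a row does not reach only later rows make up. A row lasts 1/12 s, in which the tool goes at most 41.7 mm and 7.16 degrees, less where a joint would pass 70% of its speed; a pose out of reach is approached as far as the arm can. A call with a gripper value outside its range is refused whole. OPENING is the opening, from -1 (shut) to 1 (fully open), set as the call begins (- or left out, the last holds). The fingers move at their own pace and stop on an object; the grip force is fixed at half the most. Time passes only in rows, so rows that repeat a pose let the fingers close. It gives the time, the measured TCP pose, the force, the opening and the grip force at its end, in the units of the state.
- read_state(): the state, without advancing time (a new reading comes with each control period).
- read_camera(name): name is "side" or "top" or "wrist"; returns (picture, depth): 420x560x3 uint8, red, green, blue; 420x560 float32, m along the optical axis (not along the pixel's ray), 0 where there is no reading.
- camera_model(name): a dict with "mtx" (3x3 intrinsics, pixels), "dist_coeffs" ([k1, k2, p1, p2, k3] as OpenCV has them; the pictures are not rectified), "pose" (4x4, takes a point from camera to world coordinates); the wrist camera has in their place "hand_eye" (4x4, takes a point from camera to tool coordinates, whose origin is the TCP and whose axes are the flange's). Camera axes: x right, y up, looking along -z (the intrinsics and any distortion apply to the point x, -y, -z); pixel columns grow to the right and rows downward; lengths in m; the calibration is good to about 2 mm. A picture is of the moment at which its call begins: read the wrist's pose just before it. camera_model takes no time and is no camera call.
- hand_in(): hands the job in; it is judged then, once.
Trained networks look in the newest picture that a camera, given by its name, has taken for a name from the list of things; names that differ only in an ending like _2 or _b are one class to them, and where a whole thing is asked for, a point or a joint stands for the part that bears it (a point fixed in the world has none). Each returns a list of dicts, best first, with "confidence" (0 to 1); they miss things now and then, are a little off and sometimes report something else, mostly with a low value. They report only what shows in the picture. A call takes as long as a camera call.
- regions_of(target, camera): "pixels" (420x560 bool, what is visible of it) and "extent" ([left, top, right, bottom] in pixels, round what is visible of it).
The state is a dict: "clock": time; "qpos": joint angles; "qvel": joint speeds; "effort": joint torques, N m; "tcp_pos": TCP position; "tool_rot": TCP orientation; "ft_force": force on the tool from outside, world axes, zero at the start; "ft_torque": the same for the moment, N m; "width": finger opening in m; "grip_force": force on a finger pad.
Only numpy, scipy, OpenCV 4.12 (cv2) and the standard library are available. Lean on these libraries where they do the work, as an engineer would, in place of code of your own. Each camera call takes 0.05 s, during which the arm holds its last target. There are 200 camera calls.

## Working session

There is one attempt and no reset: what is moved stays moved. The work goes in short steps, Python scripts to look and compute and a shell command to move; the robot and the scene stay as the last step left them, time stands still between calls to the robot, and variables do not carry over. Pictures are saved under pics/ and viewed, at most 14 in all, crops included, and the job is handed in when it is done.

```bash
ls; mkdir -p pics; python3 - <<'E'
from station import *
import cv2,numpy as np
s=read_state();print({k:np.round(v,3).tolist() if not isinstance(v,dict) else v for k,v in s.items()})
ims=[]
for n in ['top','side']:
    p,d=read_camera(n);cv2.imwrite(f'pics/{n}0.png',p[:,:,::-1]);np.save(f'{n}_d.npy',d)
    m=camera_model(n);print(n,{k:np.round(v,4).tolist() for k,v in m.items()})
E
```

```text
pics
{'clock': 0.0, 'qpos': [-0.967, 0.386, 0.007, -0.001, -1.194, -0.259], 'qvel': [-0.001, 0.002, -0.001, -0.001, -0.0, -0.001], 'effort': [0.001, -39.229, 18.84, 4.186, -0.005, 0.0], 'tcp_pos': [0.211, -0.588, 0.255], 'tool_rot': [3.139, -0.0, -2.797], 'ft_force': [0.458, -0.292, -0.018], 'ft_torque': [-0.024, -0.017, 0.009], 'grip_force': 0.0, 'width': 0.085}
top {'mtx': [[396.0741, 0.0, 284.7282], [0.0, 396.0741, 208.7701], [0.0, 0.0, 1.0]], 'dist_coeffs': [-0.0585, 0.0, 0.0, 0.0, 0.0], 'pose': [[-0.0198, 0.9923, -0.1221, 0.3313], [-0.9996, -0.0175, 0.0199, 0.0663], [0.0176, 0.1224, 0.9923, 0.923], [0.0, 0.0, 0.0, 1.0]]}
side {'mtx': [[380.1893, 0.0, 283.7537], [0.0, 380.1893, 206.4866], [0.0, 0.0, 1.0]], 'dist_coeffs': [-0.1052, 0.0, 0.0, 0.0, 0.0], 'pose': [[-0.9338, 0.2133, -0.2874, 0.152], [-0.3577, -0.5857, 0.7274, 0.7766], [-0.0131, 0.782, 0.6232, 0.6815], [0.0, 0.0, 0.0, 1.0]]}
```

View pics/top0.png

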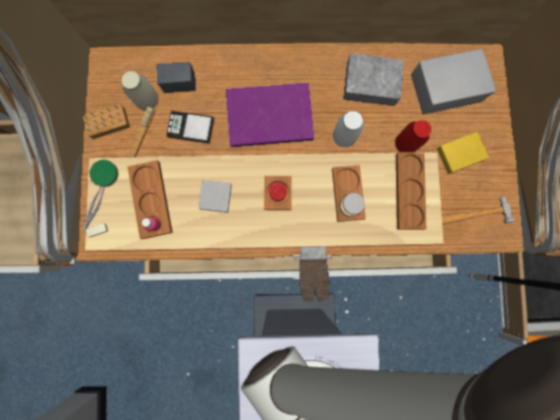

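View pics/side0.png

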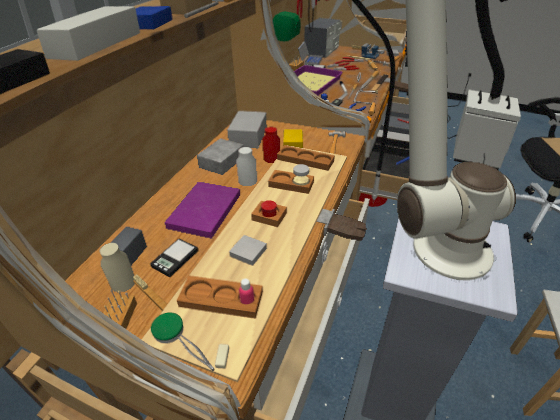

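```bash
cat > h.py <<'E'
from station import *
import cv2,numpy as np
from scipy.spatial.transform import Rotation as R
def campose(n):
    m=camera_model(n)
    if n!='wrist': return m,np.array(m['pose'])
    s=read_state();T=np.eye(4);T[:3,:3]=R.from_euler('xyz',s['tool_rot']).as_matrix();T[:3,3]=s['tcp_pos']
    return m,T@np.array(m['hand_eye'])
def rays(px,m,T):
    u=cv2.undistortPoints(np.array(px,float).reshape(-1,1,2),np.array(m['mtx']),np.array(m['dist_coeffs']))[:,0]
    d=np.c_[u[:,0],-u[:,1],-np.ones(len(u))]
    return T[:3,3],d@T[:3,:3].T
def onplane(px,z,m,T):
    o,d=rays(px,m,T);return o+d*((z-o[2])/d[:,2])[:,None]
def cloud(px,dep,m,T):
    o,d=rays(px,m,T);return o+d*dep[:,None]
def find(n,names,pic=None):
    m,T=campose(n);p,d=read_camera(n);out={}
    for k in names:
        out[k]=regions_of(k,n)
    return m,T,p,d,out
E
python3 - <<'E'
from h import *
for n in ['top','side']:
    m,T,p,d,o=find(n,['rack','spare_holder','middle_holder','short_holder','jar','pot','bottle','bench_block'])
    for k,l in o.items():
        for r in l[:2]:
            if r['confidence']<.3: continue
            v,u=np.nonzero(r['pixels']&(d>0));P=cloud(np.c_[u,v],d[v,u],m,T)
            zt=np.percentile(P[:,2],90);Q=P[abs(P[:,2]-zt)<.006].astype(np.float32)
            rc=cv2.minAreaRect(Q[:,:2])
            print(n,k,round(r['confidence'],2),r['extent'],len(P),'ztop',zt.round(3),'rect',np.round(rc[0],3),np.round(rc[1],3),round(rc[2],1))
E
```

```text
Traceback (most recent call last):
cv2.error: OpenCV(4.12.0) /io/opencv/modules/imgproc/src/convhull.cpp:143: error: (-215:Assertion failed) total >= 0 && (depth == CV_32F || depth == CV_32S) in function 'convexHull'
```

The top view shows the rack at (150,200) with the bottle at (150,224), and the steel block at (215,196). The pot in the short holder is at (278,192), the jar in the middle holder at (352,204), and the spare holder at (411,191). The side view agrees.

```bash
python3 - <<'E'
from h import *
for n in ['top','side']:
    m,T,p,d,o=find(n,['rack','spare_holder','middle_holder','short_holder','jar','pot','bottle','bench_block'])
    for k,l in o.items():
        for r in l[:2]:
            if r['confidence']<.3: continue
            v,u=np.nonzero(r['pixels']&(d>0));P=cloud(np.c_[u,v],d[v,u],m,T)
            zt=np.percentile(P[:,2],90);Q=P[abs(P[:,2]-zt)<.006]
            rc=cv2.minAreaRect(np.ascontiguousarray(Q[:,:2],dtype=np.float32))
            print(n,k,round(r['confidence'],2),r['extent'],len(P),'ztop',zt.round(3),'rect',np.round(rc[0],3),np.round(rc[1],3),round(rc[2],1))
E
```

```text
top rack 0.93 [128.6, 158.4, 170.6, 239.5] 2274 ztop 0.048 rect [0.468 0.355] [0.168 0.073] 11.2
top rack 0.62 [397.6, 149.7, 428.1, 227.5] 2232 ztop 0.048 rect [ 0.476 -0.241] [0.063 0.175] 88.0
top spare_holder 0.91 [394.4, 150.3, 427.7, 228.0] 2236 ztop 0.048 rect [ 0.476 -0.241] [0.063 0.175] 88.0
top middle_holder 0.94 [331.5, 162.8, 366.8, 220.4] 1166 ztop 0.049 rect [ 0.474 -0.096] [0.125 0.063] 4.0
top short_holder 0.91 [265.0, 175.4, 292.2, 207.8] 641 ztop 0.049 rect [0.478 0.064] [0.061 0.075] 88.5
top jar 0.95 [341.1, 191.9, 365.5, 215.9] 417 ztop 0.09 rect [ 0.444 -0.097] [0.044 0.044] 89.7
top pot 0.68 [267.9, 181.0, 289.3, 204.1] 276 ztop 0.067 rect [0.477 0.065] [0.038 0.039] 44.0
top bottle 0.78 [143.1, 216.1, 161.6, 231.1] 192 ztop 0.095 rect [0.41  0.342] [0.014 0.017] 48.7
top bench_block 0.92 [194.7, 183.6, 233.5, 214.6] 895 ztop 0.046 rect [0.473 0.207] [0.066 0.066] 82.7
side rack 0.81 [180.4, 275.7, 263.5, 316.8] 2379 ztop 0.049 rect [0.467 0.354] [0.169 0.074] 11.6
side spare_holder 0.73 [276.2, 145.0, 334.1, 171.2] 813 ztop 0.048 rect [ 0.474 -0.238] [0.066 0
[... 234 characters left out ...]
e_holder 0.62 [227.8, 238.2, 267.3, 264.6] 724 ztop 0.046 rect [0.472 0.208] [0.068 0.068] 82.4
side short_holder 0.64 [251.4, 201.0, 288.0, 227.4] 482 ztop 0.048 rect [0.477 0.066] [0.078 0.065] 0.4
side jar 0.83 [291.3, 165.1, 309.5, 182.4] 297 ztop 0.089 rect [ 0.444 -0.097] [0.043 0.047] 19.8
side pot 0.47 [261.4, 202.4, 272.9, 216.7] 205 ztop 0.068 rect [0.475 0.068] [0.036 0.037] 89.2
side bottle 0.55 [238.0, 278.8, 254.9, 303.3] 278 ztop 0.095 rect [0.409 0.344] [0.016 0.018] 18.5
side bench_block 0.74 [263.0, 202.4, 270.9, 216.0] 187 ztop 0.068 rect [0.475 0.068] [0.034 0.038] 22.0
side bench_block 0.58 [228.4, 236.2, 266.8, 266.8] 704 ztop 0.046 rect [0.472 0.208] [0.069 0.067] 84.3
```

```bash
cat > t.py <<'E'
import sys
from h import *
import station
x,y,z,w=map(float,sys.argv[1:5]);s=read_state()
A=R.from_euler('xyz',s['tool_rot']);B=R.from_euler('xyz',[np.pi,0,np.pi+np.radians(w)])
print('shift',np.round(A.inv().apply(np.array([x,y,z])-s['tcp_pos'])/.025,2),'turn',np.round(np.degrees((A.inv()*B).as_rotvec())/6,2),'t',round(s['clock'],2))
E
python3 -c "
import station;print([ (k,getattr(station,k)) for k in dir(station) if k[0]!='_'])
print({k:v for k,v in read_state().items()} if 0 else station.read_state().keys())"
python3 t.py 0.444 -0.097 0.2 0; python3 -m pendant 2>&1 | head
```

```text
[('IKError', <class 'station.IKError'>), ('camera_model', <function make.<locals>.<lambda> at 0x7fddaed20680>), ('hand_in', <function connect.<locals>.done at 0x7fddaf2877e0>), ('read_camera', <function make.<locals>.drawn_camera at 0x7fddaed200e0>), ('read_state', <function make.<locals>.<lambda> at 0x7fddaed205e0>), ('regions_of', <function make.<locals>.keyed.<locals>.call at 0x7fddaed20860>), ('tip_reach', 0.025)]
dict_keys(['clock', 'qpos', 'qvel', 'effort', 'tcp_pos', 'tool_rot', 'ft_force', 'ft_torque', 'grip_force', 'width'])
shift [-15.4   15.34   2.25] turn [-0.    0.    3.29] t 1.45
invalid input
```

```bash
python3 -m pendant '[[[-15.4,15.34,2],[0,0,3.29]],[[-15.4,15.34,2],[0,0,3.29]],[[-15.4,15.34,2],[0,0,3.29]],[[-15.4,15.34,2],[0,0,3.29]],[[-15.4,15.34,2],[0,0,3.29]]]' 1; python3 t.py 0.444 -0.097 0.2 0
```

```text
clock: 1.87
tcp_pos: [0.2993, -0.4016, 0.2374]
tool_rot: [-3.141, 0.0, 3.141]
ft_force: [2.1, -0.2, 0.9]
width: 0.0853
grip_force: 0.0
shift [-5.78 12.19  1.5 ] turn [-0.    0.   -0.01] t 1.87
```

```bash
python3 -m pendant '[[[-5.78,12.19,1.5],[0,0,0]],[[-5.78,12.19,1.5],[0,0,0]],[[-5.78,12.19,1.5],[0,0,0]],[[-5.78,12.19,1.5],[0,0,0]],[[-5.78,12.19,1.5],[0,0,0]]]' >/dev/null; python3 t.py 0.444 -0.097 0.2 0
```

```text
shift [-2.23  4.69  0.59] turn [-0.    0.01  0.  ] t 2.28
```

```bash
python3 -m pendant '[[[-2.23,4.69,0.59],[0,0,0]],[[-2.23,4.69,0.59],[0,0,0]],[[-2.23,4.69,0.59],[0,0,0]],[[-2.23,4.69,0.59],[0,0,0]],[[-2.23,4.69,0.59],[0,0,0]]]' >/dev/null;python3 -m pendant '[[[0,0,0],[0,0,0]],[[0,0,0],[0,0,0]],[[0,0,0],[0,0,0]]]'; python3 t.py 0.444 -0.097 0.076 0
python3 - <<'E'
from h import *
m,T,p,d,o=find('wrist',['jar','middle_holder'])
cv2.imwrite('pics/w1.png',p[:,:,::-1])
for k,l in o.items():
    for r in l[:1]:
        v,u=np.nonzero(r['pixels']&(d>0));P=cloud(np.c_[u,v],d[v,u],m,T)
        zt=np.percentile(P[:,2],85);Q=P[abs(P[:,2]-zt)<.006]
        rc=cv2.minAreaRect(np.ascontiguousarray(Q[:,:2],dtype=np.float32))
        print(k,round(r['confidence'],2),zt.round(3),np.round(rc[0],3),np.round(rc[1],3),round(rc[2],1))
E
```

```text
clock: 2.95
tcp_pos: [0.4429, -0.1, 0.1999]
tool_rot: [3.142, 0.0, 3.14]
ft_force: [0.1, -0.5, 1.0]
width: 0.0856
grip_force: 0.0
shift [-0.04  0.12  4.96] turn [ 0.    0.   -0.02] t 2.95
jar 0.8 0.088 [ 0.441 -0.099] [0.046 0.046] 89.2
middle_holder 0.97 0.047 [ 0.472 -0.097] [0.125 0.062] 3.7
```

View pics/w1.png

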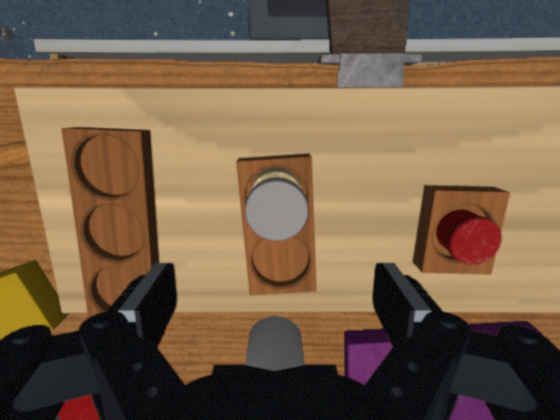

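The wrist view shows the jar lid at (275,208) on the jaw line, with the pot to its right at (472,238). I'll descend, grip and lift.

```bash
python3 -m pendant '[[[0,0.08,1.5],[0,0,0]],[[0,0.08,3],[0,0,0]],[[0,0.08,4.5],[0,0,0]],[[0,0.08,4.95],[0,0,0]],[[0,0.08,4.95],[0,0,0]]]';python3 -m pendant '[[[0,0,0],[0,0,0]],[[0,0,0],[0,0,0]],[[0,0,0],[0,0,0]],[[0,0,0],[0,0,0]],[[0,0,0],[0,0,0]]]' -1;python3 -m pendant '[[[0,0,0],[0,0,0]],[[0,0,0],[0,0,0]],[[0,0,0],[0,0,0]],[[0,0,0],[0,0,0]],[[0,0,0],[0,0,0]]]' -1
```

```text
clock: 3.52
tcp_pos: [0.4409, -0.0977, 0.073]
tool_rot: [-3.141, -0.008, 3.14]
ft_force: [-0.3, 0.1, 0.8]
width: 0.0854
grip_force: 0.0
clock: 3.93
tcp_pos: [0.4446, -0.097, 0.0781]
tool_rot: [-3.141, 0.004, -3.141]
ft_force: [-0.7, -1.0, 6.1]
width: 0.046
grip_force: 60.4
clock: 4.35
tcp_pos: [0.4446, -0.097, 0.0781]
tool_rot: [-3.141, 0.004, -3.141]
ft_force: [-1.5, -1.4, 5.8]
width: 0.0458
grip_force: 60.4
```

```bash
python3 -m pendant '[[[0,0,-0.4],[0,0,0]],[[0,0,-1],[0,0,0]],[[0,0,-2],[0,0,0]],[[0,0,-3.5],[0,0,0]],[[0,0,-4.5],[0,0,0]]]';python3 -m pendant '[[[0,0,0],[0,0,0]],[[0,0,0],[0,0,0]]]'
python3 - <<'E'
from h import *
p,d=read_camera('side');cv2.imwrite('pics/s1.png',cv2.resize(p[100:260,180:380,::-1],(800,640))[:600])
E
python3 t.py 0.515 0.364 0.2 11.2
```

```text
clock: 4.77
tcp_pos: [0.4442, -0.0969, 0.1923]
tool_rot: [3.142, 0.005, -3.141]
ft_force: [0.5, 0.4, -0.9]
width: 0.0459
grip_force: 61.5
clock: 4.93
tcp_pos: [0.4442, -0.0966, 0.1908]
tool_rot: [3.14, 0.006, -3.142]
ft_force: [-0.4, -0.1, -1.3]
width: 0.0456
grip_force: 61.5
shift [-2.87 18.43 -0.41] turn [ 0.01  0.02 -1.87] t 4.98
```

View pics/s1.png

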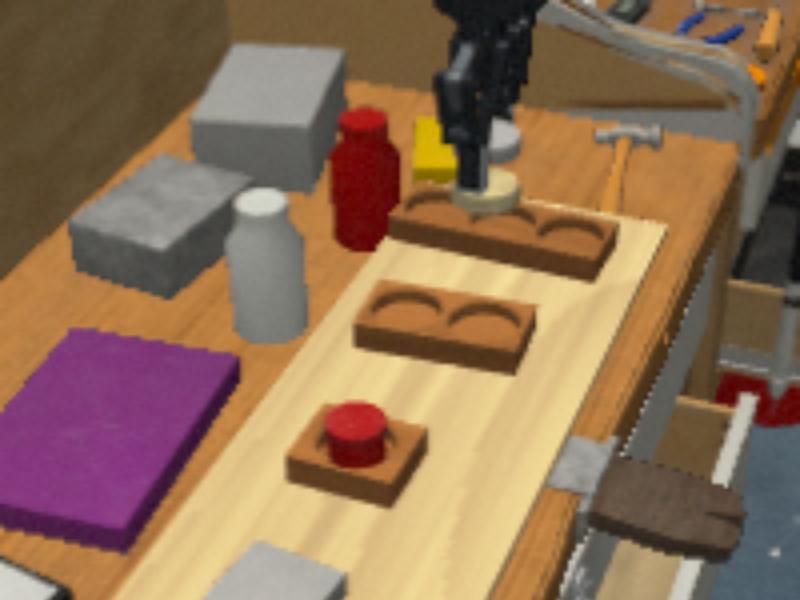

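The jar is held upright, lid at (495,140) and filings at (487,190), and the middle holder is empty at (445,325). I'll carry it to the rack.

```bash
python3 -m pendant '[[[-0.5,2,-0.4],[0,0,-1]],[[-1,3,-0.4],[0,0,-1.87]],[[-1.2,4.5,-0.4],[0,0,-1.87]],[[-1.5,6,-0.4],[0,0,-1.87]],[[-1.6,7.5,-0.4],[0,0,-1.87]]]';python3 t.py 0.515 0.364 0.2 11.2
```

```text
clock: 5.4
tcp_pos: [0.483, 0.0921, 0.1971]
tool_rot: [-3.141, -0.002, -2.946]
ft_force: [-0.3, 0.4, -1.3]
width: 0.0457
grip_force: 61.7
shift [-3.37 10.42 -0.13] turn [-0.01 -0.02 -0.  ] t 5.4
```

```bash
python3 -m pendant '[[[-0.5,1.5,0],[0,0,0]],[[-1,3,0],[0,0,0]],[[-1.5,4.5,0],[0,0,0]],[[-2,6,0],[0,0,0]],[[-2.4,7.5,0],[0,0,0]]]' >/dev/null;python3 t.py 0.515 0.364 0.2 11.2;  python3 -m pendant '[[[-0.4,1.1,0],[0,0,0]],[[-0.7,2,0],[0,0,0]],[[-0.7,2,0],[0,0,0]],[[-0.7,2,0],[0,0,0]],[[-0.7,2,0],[0,0,0]]]'; python3 t.py 0.515 0.364 0.15 11.2;
python3 - <<'E'
from h import *
for n in ['top','wrist']:
    m,T,p,d,o=find(n,['rack','jar'])
    if n=='wrist':cv2.imwrite('pics/w2.png',p[:,:,::-1])
    for k,l in o.items():
      for r in l[:1]:
        v,u=np.nonzero(r['pixels']&(d>0));P=cloud(np.c_[u,v],d[v,u],m,T)
        if len(P)<20: continue
        zt=np.percentile(P[:,2],85);Q=P[abs(P[:,2]-zt)<.006]
        rc=cv2.minAreaRect(np.ascontiguousarray(Q[:,:2],dtype=np.float32))
        print(n,k,round(r['confidence'],2),zt.round(3),np.round(rc[0],3),np.round(rc[1],3),round(rc[2],1))
E
```

```text
shift [-0.99  2.91 -0.15] turn [-0.02 -0.03  0.01] t 5.82
clock: 6.23
tcp_pos: [0.5123, 0.3379, 0.1968]
tool_rot: [-3.14, -0.003, -2.946]
ft_force: [0.1, 0.1, -0.9]
width: 0.0457
grip_force: 61.7
shift [-0.31  1.01  1.87] turn [-0.02 -0.03  0.  ] t 6.23
top rack 0.73 0.048 [0.466 0.354] [0.166 0.072] 11.0
top jar 0.73 0.207 [0.499 0.338] [0.043 0.022] 83.5
wrist rack 0.93 0.047 [0.466 0.353] [0.168 0.07 ] 11.2
wrist jar 0.85 0.208 [0.51  0.336] [0.045 0.046] 86.9
```

View pics/w2.png

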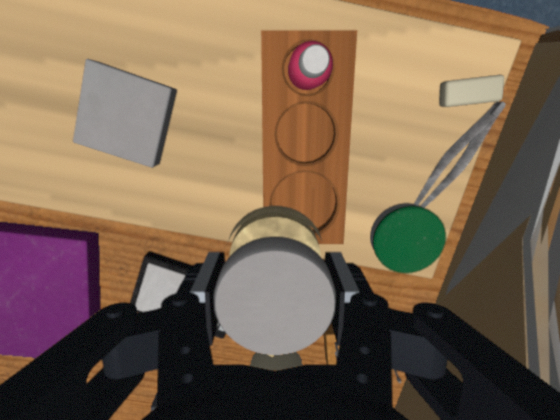

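The wrist view shows the rack at (305,140) with the jar over its near end, and the bottle at (310,65). Next I line up and lower partway.

```bash
python3 -m pendant '[[[-0.35,1.0,0],[0,0,0]],[[-0.35,1.0,1],[0,0,0]],[[-0.35,1.0,2.2],[0,0,0]],[[-0.35,1.0,3],[0,0,0]],[[-0.35,1,3],[0,0,0]]]';python3 -m pendant '[[[0,0,0],[0,0,0]],[[0,0,0],[0,0,0]],[[0,0,0],[0,0,0]]]'; python3 t.py 0.516 0.3635 0.079 11.2
```

```text
clock: 6.95
tcp_pos: [0.5145, 0.3625, 0.1186]
tool_rot: [-3.137, -0.009, -2.947]
ft_force: [-1.1, -0.2, -1.3]
width: 0.0456
grip_force: 61.7
clock: 7.2
tcp_pos: [0.5178, 0.3657, 0.1258]
tool_rot: [3.139, 0.004, -2.945]
ft_force: [-0.5, -0.4, -1.3]
width: 0.0458
grip_force: 61.8
shift [ 0.1  -0.08  1.87] turn [0.02 0.03 0.01] t 7.2
```

```bash
python3 -m pendant '[[[0.08,-0.05,0.4],[0,0,0]],[[0.08,-0.05,0.8],[0,0,0]],[[0.08,-0.05,1.1],[0,0,0]],[[0.08,-0.05,1.3],[0,0,0]],[[0.08,-0.05,1.4],[0,0,0]]]';python3 -m pendant '[[[0,0,0],[0,0,0]],[[0,0,0],[0,0,0]],[[0,0,0],[0,0,0]],[[0,0,0],[0,0,0]]]'; python3 t.py 0.516 0.3635 0.079 11.2
```

```text
clock: 7.62
tcp_pos: [0.5146, 0.3628, 0.0869]
tool_rot: [-3.14, -0.002, -2.946]
ft_force: [-0.5, 0.8, -0.6]
width: 0.0457
grip_force: 61.7
clock: 7.95
tcp_pos: [0.5153, 0.3636, 0.0889]
tool_rot: [3.141, 0.001, -2.945]
ft_force: [0.3, 0.5, -1.1]
width: 0.0461
grip_force: 61.7
shift [-0.03 -0.01  0.4 ] turn [0.01 0.01 0.01] t 7.95
```

```bash
python3 -m pendant '[[[0,0,0.1],[0,0,0]],[[0,0,0.2],[0,0,0]],[[0,0,0.3],[0,0,0]],[[0,0,0.38],[0,0,0]],[[0,0,0.38],[0,0,0]]]';python3 -m pendant '[[[0,0,0],[0,0,0]],[[0,0,0],[0,0,0]],[[0,0,0],[0,0,0]]]'
python3 - <<'E'
from h import *
p,d=read_camera('side');cv2.imwrite('pics/s2.png',cv2.resize(p[200:350,150:350,::-1],(800,600)))
E
```

```text
clock: 8.37
tcp_pos: [0.515, 0.3632, 0.0785]
tool_rot: [-3.141, -0.001, -2.945]
ft_force: [-1.2, 0.6, -0.6]
width: 0.0456
grip_force: 61.8
clock: 8.62
tcp_pos: [0.5151, 0.3634, 0.079]
tool_rot: [3.142, 0.0, -2.945]
ft_force: [-0.0, -0.9, -0.5]
width: 0.0457
grip_force: 61.8
```

View pics/s2.png

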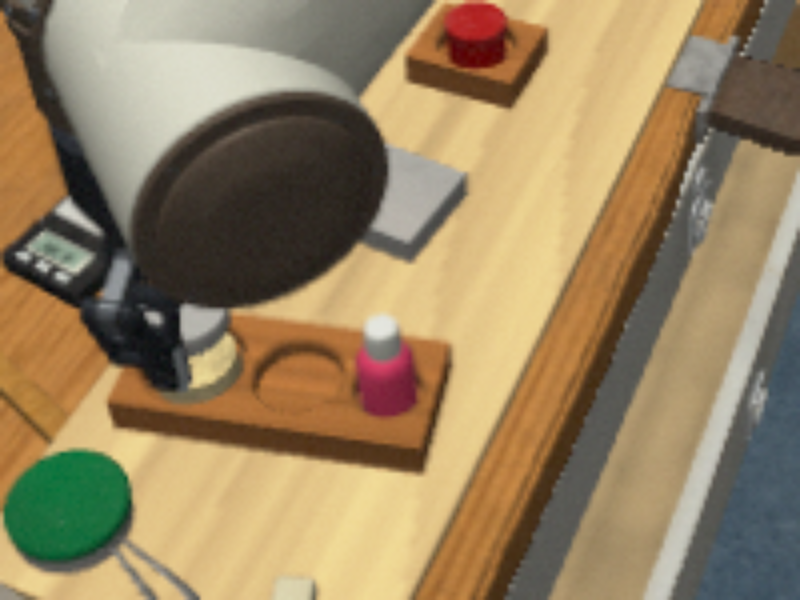

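The jar sits in the end pocket at (200,370), with the bottle at (385,375). I'll lower a touch, then release.

```bash
python3 -m pendant '[[[0,0,0.05],[0,0,0]],[[0,0,0.08],[0,0,0]],[[0,0,0.08],[0,0,0]]]';python3 -m pendant '[[[0,0,0],[0,0,0]],[[0,0,0],[0,0,0]],[[0,0,0],[0,0,0]],[[0,0,0],[0,0,0]],[[0,0,0],[0,0,0]]]' 1;python3 -m pendant '[[[0,0,0],[0,0,0]],[[0,0,0],[0,0,0]],[[0,0,-1],[0,0,0]],[[0,0,-2],[0,0,0]],[[0,0,-4],[0,0,0]]]' 1;python3 -m pendant '[[[0,0,-0.5],[0,0,0]],[[0,0,-0.5],[0,0,0]],[[0,0,-0.5],[0,0,0]]]'; python3 t.py 0.476 0.066 0.2 0
python3 - <<'E'
from h import *
for n in ['wrist','top']:
    m,T,p,d,o=find(n,['rack','jar','pot','short_holder'])
    for k,l in o.items():
      for r in l[:1]:
        v,u=np.nonzero(r['pixels']&(d>0));P=cloud(np.c_[u,v],d[v,u],m,T)
        if len(P)<20: continue
        zt=np.percentile(P[:,2],85);Q=P[abs(P[:,2]-zt)<.006]
        rc=cv2.minAreaRect(np.ascontiguousarray(Q[:,:2],dtype=np.float32))
        print(n,k,round(r['confidence'],2),zt.round(3),np.round(rc[0],3),np.round(rc[1],3),round(rc[2],1))
E
```

```text
clock: 8.92
tcp_pos: [0.5153, 0.3635, 0.0782]
tool_rot: [3.142, 0.001, -2.945]
ft_force: [-1.8, -0.9, 4.6]
width: 0.0455
grip_force: 62.5
clock: 9.33
tcp_pos: [0.5151, 0.3633, 0.0768]
tool_rot: [-3.141, -0.0, -2.946]
ft_force: [-0.5, -0.5, -0.1]
width: 0.0855
grip_force: 0.0
clock: 9.75
tcp_pos: [0.5133, 0.3618, 0.1657]
tool_rot: [-3.137, -0.008, -2.946]
ft_force: [0.4, 0.4, -0.5]
width: 0.0858
grip_force: 0.0
clock: 10.0
tcp_pos: [0.5151, 0.3636, 0.1822]
tool_rot: [3.14, 0.001, -2.946]
ft_force: [-0.6, -1.2, -1.3]
width: 0.0855
grip_force: 0.0
shift [  3.85 -11.37  -0.74] turn [0.02 0.01 1.87] t 10.0
wrist rack 0.95 0.047 [0.466 0.353] [0.168 0.07 ] 11.2
wrist jar 0.58 0.088 [0.512 0.362] [0.045 0.046] 46.2
top rack 0.71 0.048 [0.467 0.355] [0.168 0.073] 11.3
top jar 0.7 0.088 [0.513 0.364] [0.043 0.043] 52.8
top pot 0.82 0.067 [0.477 0.065] [0.038 0.04 ] 0.1
top short_holder 0.85 0.048 [0.477 0.064] [0.061 0.074] 88.6
```

```bash
python3 -m pendant '[[[0.5,-1.5,-0.5],[0,0,0.5]],[[1,-3,-0.7],[0,0,1]],[[1.5,-4.5,-0.7],[0,0,1.5]],[[2,-6,-0.7],[0,0,1.87]],[[2.5,-7.5,-0.7],[0,0,1.87]]]' >/dev/null;python3 t.py 0.477 0.065 0.2 0;python3 -m pendant '[[[0.0,-1.2,0],[0,0,0]],[[0.0,-2.3,0],[0,0,0]],[[0,-3.3,0],[0,0,0]],[[0,-3.3,0],[0,0,0]],[[0,-3.3,0],[0,0,0]]]' >/dev/null;python3 -m pendant '[[[0,0,0],[0,0,0]],[[0,0,0],[0,0,0]],[[0,0,0],[0,0,0]]]';python3 t.py 0.477 0.065 0.074 0
python3 - <<'E'
from h import *
for n in ['wrist']:
    m,T,p,d,o=find(n,['pot','short_holder'])
    for k,l in o.items():
      for r in l[:1]:
        v,u=np.nonzero(r['pixels']&(d>0));P=cloud(np.c_[u,v],d[v,u],m,T)
        zt=np.percentile(P[:,2],85);Q=P[abs(P[:,2]-zt)<.006]
        rc=cv2.minAreaRect(np.ascontiguousarray(Q[:,:2],dtype=np.float32))
        print(n,k,round(r['confidence'],2),zt.round(3),np.round(rc[0],3),np.round(rc[1],3),round(rc[2],1))
E
```

```text
shift [ 0.51 -4.02 -0.05] turn [ 0.  0. -0.] t 10.92
clock: 11.58
tcp_pos: [0.4905, 0.0857, 0.1986]
tool_rot: [3.142, 0.0, -3.14]
ft_force: [0.1, 0.6, 0.1]
width: 0.0855
grip_force: 0.0
shift [ 0.54 -0.83  4.98] turn [0.   0.   0.02] t 11.58
wrist pot 0.7 0.044 [0.471 0.205] [0.067 0.066] 82.6
wrist short_holder 0.77 0.047 [0.475 0.063] [0.062 0.076] 88.5
```

```bash
python3 -m pendant '[[[0.56,-0.83,1.5],[0,0,0]],[[0.56,-0.83,3],[0,0,0]],[[0.56,-0.83,4.4],[0,0,0]],[[0.56,-0.83,4.9],[0,0,0]],[[0.56,-0.83,4.98],[0,0,0]]]';python3 -m pendant '[[[0,0,0],[0,0,0]],[[0,0,0],[0,0,0]],[[0,0,0],[0,0,0]],[[0,0,0],[0,0,0]]]';python3 t.py 0.476 0.065 0.073 0
```

```text
clock: 12.15
tcp_pos: [0.4743, 0.0633, 0.0711]
tool_rot: [-3.139, -0.007, -3.141]
ft_force: [-0.3, 0.4, -0.2]
width: 0.0854
grip_force: 0.0
clock: 12.48
tcp_pos: [0.4773, 0.0646, 0.0755]
tool_rot: [3.14, 0.003, -3.141]
ft_force: [-0.4, 0.1, 0.1]
width: 0.0854
grip_force: 0.0
shift [0.05 0.02 0.1 ] turn [0.01 0.03 0.01] t 12.48
```

```bash
python3 -m pendant '[[[0.04,0,0.14],[0,0,0]],[[0.04,0,0.14],[0,0,0]],[[0.04,0,0.14],[0,0,0]]]';python3 -m pendant '[[[0,0,0],[0,0,0]],[[0,0,0],[0,0,0]],[[0,0,0],[0,0,0]],[[0,0,0],[0,0,0]],[[0,0,0],[0,0,0]]]' -1;python3 -m pendant '[[[0,0,0],[0,0,0]],[[0,0,0],[0,0,0]],[[0,0,0],[0,0,0]]]';python3 -m pendant '[[[0,0,-0.3],[0,0,0]],[[0,0,-0.8],[0,0,0]],[[0,0,-2],[0,0,0]],[[0,0,-3.5],[0,0,0]],[[0,0,-4.5],[0,0,0]]]' ;python3 -m pendant '[[[0,0,0],[0,0,0]],[[0,0,0],[0,0,0]],[[0,0,0],[0,0,0]]]'
python3 - <<'E'
from h import *
p,d=read_camera('wrist');cv2.imwrite('pics/w3.png',p[:,:,::-1])
E
python3 t.py 0.458 0.3525 0.2 11.2
```

```text
clock: 12.73
tcp_pos: [0.4753, 0.064, 0.0708]
tool_rot: [3.141, 0.0, -3.141]
ft_force: [0.3, 0.4, 0.1]
width: 0.0853
grip_force: 0.0
clock: 13.15
tcp_pos: [0.4757, 0.0641, 0.0711]
tool_rot: [3.141, 0.001, -3.141]
ft_force: [-0.4, -0.9, 4.0]
width: 0.0392
grip_force: 60.0
clock: 13.4
tcp_pos: [0.4757, 0.0641, 0.0711]
tool_rot: [3.141, 0.001, -3.141]
ft_force: [-0.3, -0.2, 4.7]
width: 0.0387
grip_force: 60.2
clock: 13.82
tcp_pos: [0.4758, 0.0641, 0.1859]
tool_rot: [3.141, 0.002, -3.141]
ft_force: [0.8, 0.2, 0.7]
width: 0.0394
grip_force: 60.3
clock: 14.07
tcp_pos: [0.4745, 0.0638, 0.1825]
tool_rot: [3.142, -0.001, 3.141]
ft_force: [0.0, -0.5, 0.5]
width: 0.039
grip_force: 60.3
shift [ 0.66 11.55 -0.73] turn [-0.   -0.03 -1.87] t 14.12
```

View pics/w3.png

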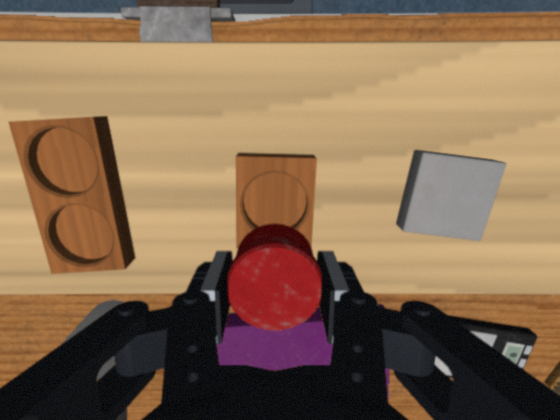

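The pot is held, cap at (275,290), and the short holder below it at (275,200) is empty.

```bash
python3 -m pendant '[[[0.1,1.5,-0.5],[0,0,-0.5]],[[0.2,3,-0.7],[0,0,-1]],[[0.3,4.5,-0.7],[0,0,-1.5]],[[0.4,6,-0.7],[0,0,-1.87]],[[0.5,7.5,-0.7],[0,0,-1.87]]]' >/dev/null;python3 -m pendant '[[[0,1.2,0],[0,0,0]],[[0.0,2.3,0],[0,0,0]],[[0,3.3,0],[0,0,0]],[[0,3.5,0],[0,0,0]],[[0,3.5,0],[0,0,0]]]' >/dev/null;python3 -m pendant '[[[0,0,0],[0,0,0]],[[0,0,0],[0,0,0]],[[0,0,0],[0,0,0]]]';python3 t.py 0.458 0.3525 0.115 11.2
```

```text
clock: 15.2
tcp_pos: [0.4459, 0.336, 0.2003]
tool_rot: [-3.141, -0.001, -2.947]
ft_force: [-0.4, 0.2, -0.3]
width: 0.039
grip_force: 60.4
shift [-0.61  0.56  3.41] turn [-0.01 -0.01 -0.01] t 15.2
```

```bash
python3 -m pendant '[[[-0.61,0.56,0],[0,0,0]],[[-0.61,0.56,1],[0,0,0]],[[-0.61,0.56,2.2],[0,0,0]],[[-0.61,0.56,3],[0,0,0]],[[-0.61,0.56,3.4],[0,0,0]]]' >/dev/null;python3 -m pendant '[[[0,0,0],[0,0,0]],[[0,0,0],[0,0,0]],[[0,0,0],[0,0,0]],[[0,0,0],[0,0,0]]]';python3 t.py 0.458 0.3525 0.08 11.2
python3 - <<'E'
from h import *
for n in ['wrist','top']:
    m,T,p,d,o=find(n,['rack','pot','bottle'])
    for k,l in o.items():
      for r in l[:1]:
        v,u=np.nonzero(r['pixels']&(d>0));P=cloud(np.c_[u,v],d[v,u],m,T)
        if len(P)<20: continue
        zt=np.percentile(P[:,2],85);Q=P[abs(P[:,2]-zt)<.006]
        rc=cv2.minAreaRect(np.ascontiguousarray(Q[:,:2],dtype=np.float32))
        print(n,k,round(r['confidence'],2),zt.round(3),np.round(rc[0],3),np.round(rc[1],3),round(rc[2],1))
E
```

```text
clock: 15.95
tcp_pos: [0.4588, 0.3547, 0.1174]
tool_rot: [3.139, 0.003, -2.945]
ft_force: [-0.3, -0.2, -0.1]
width: 0.039
grip_force: 60.4
shift [ 0.05 -0.08  1.5 ] turn [0.02 0.03 0.01] t 15.95
wrist rack 0.33 0.112 [0.458 0.354] [0.042 0.039] 12.6
wrist pot 0.9 0.112 [0.458 0.354] [0.041 0.039] 12.9
wrist bottle 0.79 0.095 [0.408 0.342] [0.018 0.017] 9.8
top rack 0.68 0.048 [0.467 0.353] [0.166 0.072] 10.9
top bottle 0.75 0.093 [0.411 0.342] [0.017 0.014] 0.6
```

```bash
python3 -m pendant '[[[0.05,-0.05,0.4],[0,0,0]],[[0.05,-0.05,0.8],[0,0,0]],[[0.05,-0.05,1.1],[0,0,0]],[[0.05,-0.05,1.4],[0,0,0]],[[0.05,-0.05,1.45],[0,0,0]]]' >/dev/null;python3 -m pendant '[[[0,0,0],[0,0,0]],[[0,0,0],[0,0,0]],[[0,0,0],[0,0,0]],[[0,0,0],[0,0,0]]]';python3 t.py 0.458 0.3525 0.071 11.2
```

```text
clock: 17.1
tcp_pos: [0.4572, 0.3529, 0.0799]
tool_rot: [3.141, 0.001, -2.945]
ft_force: [0.5, 0.3, -0.2]
width: 0.0391
grip_force: 60.4
shift [-0.03 -0.02  0.35] turn [0.01 0.01 0.01] t 17.1
```

```bash
python3 -m pendant '[[[-0.02,0,0.1],[0,0,0]],[[-0.02,0,0.2],[0,0,0]],[[-0.02,0,0.3],[0,0,0]],[[-0.02,0,0.35],[0,0,0]],[[-0.02,0,0.35],[0,0,0]]]';python3 -m pendant '[[[0,0,0.02],[0,0,0]],[[0,0,0.04],[0,0,0]],[[0,0,0.04],[0,0,0]]]'
python3 - <<'E'
from h import *
p,d=read_camera('side');cv2.imwrite('pics/s3.png',cv2.resize(p[200:350,150:350,::-1],(800,600)))
E
```

```text
clock: 17.52
tcp_pos: [0.4575, 0.3526, 0.0711]
tool_rot: [-3.141, -0.0, -2.945]
ft_force: [-1.2, -0.5, 4.3]
width: 0.0393
grip_force: 60.8
clock: 17.77
tcp_pos: [0.4575, 0.3526, 0.0711]
tool_rot: [-3.141, 0.0, -2.945]
ft_force: [-3.3, -1.5, 9.4]
width: 0.0391
grip_force: 61.0
```

View pics/s3.png

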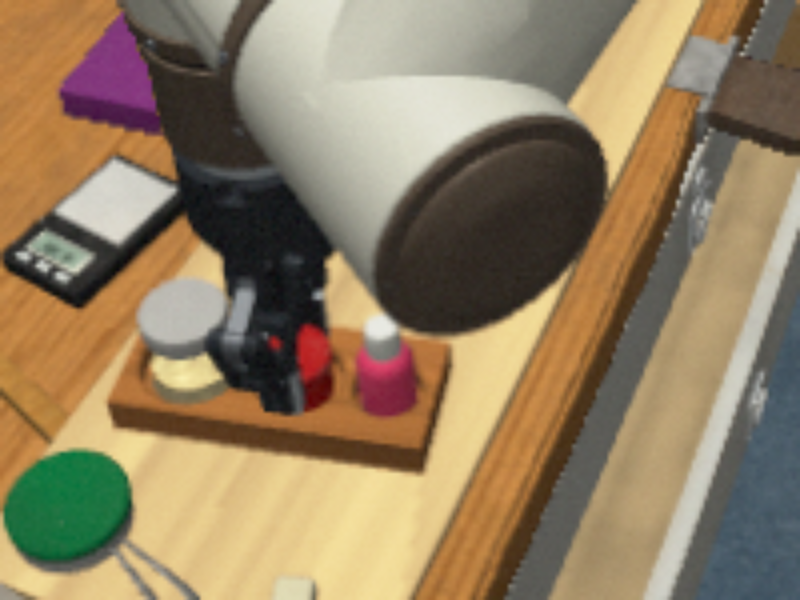

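The pot is seated in its pocket at (310,370), between jar and bottle, so I'll release and retreat.

```bash
python3 -m pendant '[[[0,0,-0.03],[0,0,0]],[[0,0,-0.03],[0,0,0]],[[0,0,-0.03],[0,0,0]],[[0,0,-0.03],[0,0,0]],[[0,0,-0.03],[0,0,0]]]' 1;python3 -m pendant '[[[0,0,0],[0,0,0]],[[0,0,-0.7],[0,0,0]],[[0,0,-1.5],[0,0,0]],[[0,0,-3],[0,0,0]],[[0,0,-4.5],[0,0,0]]]' ;python3 -m pendant '[[[0,0,-0.5],[0,0,0]],[[0,0,-0.5],[0,0,0]],[[0,0,-0.5],[0,0,0]]]'
cat > look.py <<'E'
import sys
from h import *
for n in sys.argv[1].split(','):
    m,T,p,d,o=find(n,sys.argv[2].split(','))
    for k,l in o.items():
      for r in l[:1]:
        v,u=np.nonzero(r['pixels']&(d>0));P=cloud(np.c_[u,v],d[v,u],m,T)
        if len(P)<20: continue
        zt=np.percentile(P[:,2],85);Q=P[abs(P[:,2]-zt)<.006]
        rc=cv2.minAreaRect(np.ascontiguousarray(Q[:,:2],dtype=np.float32))
        print(n,k,round(r['confidence'],2),zt.round(3),np.round(rc[0],3),np.round(rc[1],3),round(rc[2],1))
    if len(sys.argv)>3: cv2.imwrite(f'pics/{sys.argv[3]}_{n}.png',p[:,:,::-1])
E
python3 look.py top,wrist rack,jar,pot,bottle,middle_holder,short_holder,spare_holder
python3 t.py 0.473 -0.096 0.2 3.8
```

```text
clock: 18.23
tcp_pos: [0.4574, 0.3525, 0.07]
tool_rot: [-3.141, -0.0, -2.946]
ft_force: [0.6, 0.3, -0.4]
width: 0.0859
grip_force: 0.0
clock: 18.65
tcp_pos: [0.4569, 0.3519, 0.1828]
tool_rot: [-3.139, -0.003, -2.946]
ft_force: [0.8, 0.9, 1.1]
width: 0.0856
grip_force: 0.0
clock: 18.9
tcp_pos: [0.4574, 0.3528, 0.1961]
tool_rot: [3.14, 0.001, -2.946]
ft_force: [-0.5, -0.6, -0.6]
width: 0.0848
grip_force: 0.0
top rack 0.62 0.048 [0.467 0.354] [0.168 0.072] 10.8
top jar 0.47 0.276 [0.482 0.288] [0.001 0.002] 4.5
top pot 0.57 0.067 [0.46  0.353] [0.041 0.041] 41.3
top bottle 0.65 0.094 [0.41  0.342] [0.017 0.017] 1.7
top middle_holder 0.94 0.048 [ 0.474 -0.096] [0.124 0.063] 3.5
top short_holder 0.64 0.048 [0.478 0.065] [0.061 0.076] 87.9
top spare_holder 0.65 0.048 [ 0.476 -0.24 ] [0.062 0.175] 87.8
wrist rack 0.63 0.047 [0.467 0.353] [0.168 0.07 ] 11.1
wrist jar 0.87 0.088 [0.512 0.363] [0.046 0.045] 55.5
wrist pot 0.9 0.066 [0.457 0.352] [0.041 0.041] 30.1
wrist bottle 0.57 0.095 [0.408 0.342] [0.018 0.017] 11.6
shift [  2.89 -17.72  -0.18] turn [0.   0.   1.24] t 19.7
```

```bash
python3 -m pendant '[[[0.2,-1.5,0],[0,0,0.5]],[[0.5,-3,0],[0,0,1]],[[0.7,-4.5,0],[0,0,1.24]],[[1,-6,0],[0,0,1.24]],[[1.2,-7.5,0],[0,0,1.24]]]' >/dev/null;python3 -m pendant '[[[0,-1.4,0],[0,0,0]],[[0.1,-2.8,0],[0,0,0]],[[0.2,-4.2,0],[0,0,0]],[[0.3,-5.6,0],[0,0,0]],[[0.4,-7,0],[0,0,0]]]' >/dev/null;python3 -m pendant '[[[0,-1,0],[0,0,0]],[[0,-1,0],[0,0,0]],[[0,-1,0],[0,0,0]],[[0,-1,0],[0,0,0]]]';python3 t.py 0.473 -0.096 0.12 3.8
```

```text
clock: 20.87
tcp_pos: [0.4679, -0.0372, 0.1955]
tool_rot: [3.141, 0.0, -3.076]
ft_force: [-0.8, 0.2, -0.0]
width: 0.0856
grip_force: 0.0
shift [-0.05 -2.36  3.02] turn [ 0.  0. -0.] t 20.87
```

```bash
python3 -m pendant '[[[-0.05,-1.2,0],[0,0,0]],[[-0.05,-2.36,0],[0,0,0]],[[-0.05,-2.36,1],[0,0,0]],[[-0.05,-2.36,2],[0,0,0]],[[-0.05,-2.36,3],[0,0,0]]]'>/dev/null;python3 -m pendant '[[[0,0,0],[0,0,0]],[[0,0,0],[0,0,0]],[[0,0,0],[0,0,0]],[[0,0,0],[0,0,0]]]';python3 look.py wrist middle_holder,spare_holder,short_holder; python3 t.py 0.473 -0.096 0.052 3.8
```

```text
clock: 21.62
tcp_pos: [0.4744, -0.0955, 0.1221]
tool_rot: [-3.141, 0.004, -3.074]
ft_force: [-0.3, -0.9, 0.0]
width: 0.0855
grip_force: 0.0
wrist middle_holder 0.6 0.047 [ 0.472 -0.097] [0.125 0.062] 3.5
wrist spare_holder 0.76 0.046 [ 0.475 -0.236] [0.062 0.18 ] 83.6
wrist short_holder 0.67 0.047 [0.476 0.063] [0.064 0.077] 88.8
shift [ 0.03 -0.    2.78] turn [0.   0.02 0.  ] t 21.82
```

```bash
python3 -m pendant '[[[0.03,0,1],[0,0,0]],[[0.03,0,1.8],[0,0,0]],[[0.03,0,2.3],[0,0,0]],[[0.03,0,2.6],[0,0,0]],[[0.03,0,2.74],[0,0,0]]]'>/dev/null;python3 -m pendant '[[[0,0,0],[0,0,0]],[[0,0,0],[0,0,0]],[[0,0,0],[0,0,0]],[[0,0,0],[0,0,0]]]';python3 -m pendant '[[[0,0,0],[0,0,0]],[[0,0,0],[0,0,0]],[[0,0,0],[0,0,0]],[[0,0,0],[0,0,0]],[[0,0,0],[0,0,0]]]' -1;python3 -m pendant '[[[0,0,-0.2],[0,0,0]],[[0,0,-0.6],[0,0,0]],[[0,0,-1.3],[0,0,0]],[[0,0,-2.3],[0,0,0]],[[0,0,-3],[0,0,0]]]'; python3 -m pendant '[[[0,0,0],[0,0,0]],[[0,0,0],[0,0,0]],[[0,0,0],[0,0,0]]]';python3 look.py wrist,top middle_holder,spare_holder m1
```

```text
clock: 22.57
tcp_pos: [0.4728, -0.0961, 0.0527]
tool_rot: [3.142, 0.002, -3.075]
ft_force: [0.5, 0.2, 0.3]
width: 0.0856
grip_force: 0.0
clock: 22.98
tcp_pos: [0.4727, -0.0961, 0.0527]
tool_rot: [-3.141, 0.001, -3.075]
ft_force: [-1.8, 0.4, 5.3]
width: 0.0605
grip_force: 66.0
clock: 23.4
tcp_pos: [0.4723, -0.0962, 0.1283]
tool_rot: [-3.141, 0.0, -3.075]
ft_force: [0.4, 0.3, -0.4]
width: 0.0602
grip_force: 65.2
clock: 23.65
tcp_pos: [0.4713, -0.0962, 0.1261]
tool_rot: [3.141, -0.002, -3.076]
ft_force: [0.9, -0.8, -2.2]
width: 0.0603
grip_force: 65.3
wrist middle_holder 0.83 0.12 [ 0.461 -0.098] [0.107 0.063] 3.6
wrist spare_holder 0.92 0.046 [ 0.474 -0.241] [0.064 0.176] 87.6
top middle_holder 0.66 0.12 [ 0.438 -0.097] [0.054 0.062] 3.8
top spare_holder 0.72 0.048 [ 0.455 -0.239] [0.062 0.133] 87.6
```

View pics/m1_wrist.png

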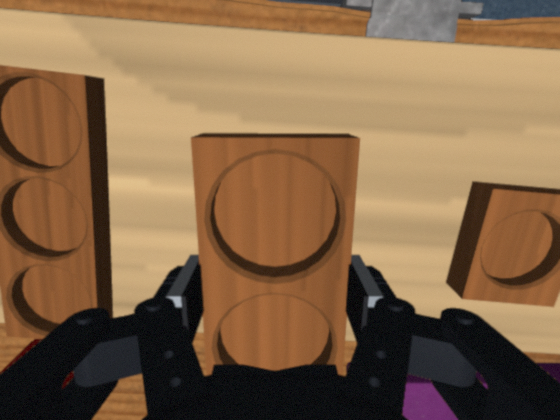

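The middle holder is lifted level at (275,250). I'll carry it over the spare holder.

```bash
python3 t.py 0.4745 -0.240 0.126 -2.2;python3 -m pendant '[[[0.1,-1.2,0],[0,0,0.4]],[[0.2,-2.4,0],[0,0,0.8]],[[0.25,-3.6,0],[0,0,1]],[[0.25,-4.8,0],[0,0,1]],[[0.25,-5.6,0],[0,0,1]]]'>/dev/null;python3 -m pendant '[[[0,0,0],[0,0,0]],[[0,0,0],[0,0,0]],[[0,0,0],[0,0,0]],[[0,0,0],[0,0,0]]]'; python3 t.py 0.4745 -0.240 0.085 -2.2
```

```text
shift [ 0.27 -5.75  0.01] turn [-0.   -0.02  1.  ] t 23.95
clock: 24.7
tcp_pos: [0.4751, -0.2355, 0.1267]
tool_rot: [3.141, -0.001, 3.104]
ft_force: [-0.7, -0.4, -1.1]
width: 0.0603
grip_force: 65.5
shift [ 0.02 -0.18  1.67] turn [ 0.   -0.01  0.01] t 24.7
```

```bash
python3 -m pendant '[[[0.02,-0.18,0.5],[0,0,0]],[[0.02,-0.18,1],[0,0,0]],[[0.02,-0.18,1.4],[0,0,0]],[[0.02,-0.18,1.6],[0,0,0]],[[0.02,-0.18,1.67],[0,0,0]]]'>/dev/null;python3 -m pendant '[[[0,0,0],[0,0,0]],[[0,0,0],[0,0,0]],[[0,0,0],[0,0,0]],[[0,0,0],[0,0,0]]]'; python3 look.py top,side middle_holder,spare_holder;python3 t.py 0.4745 -0.240 0.075 -2.2
```

```text
clock: 25.45
tcp_pos: [0.475, -0.2408, 0.0857]
tool_rot: [-3.141, 0.001, 3.103]
ft_force: [-0.4, 0.9, -2.0]
width: 0.0607
grip_force: 65.5
top middle_holder 0.37 0.048 [0.468 0.354] [0.168 0.072] 10.4
side middle_holder 0.63 0.081 [ 0.476 -0.235] [0.074 0.126] 88.5
side spare_holder 0.64 0.048 [ 0.476 -0.237] [0.066 0.178] 89.7
shift [0.01 0.03 0.41] turn [-0.  0. -0.] t 25.75
```

```bash
python3 -m pendant '[[[0,0.03,0.15],[0,0,0]],[[0,0.03,0.3],[0,0,0]],[[0,0.03,0.4],[0,0,0]],[[0,0.03,0.43],[0,0,0]],[[0,0.03,0.43],[0,0,0]]]'>/dev/null;python3 -m pendant '[[[0,0,0.03],[0,0,0]],[[0,0,0.03],[0,0,0]]]';python3 -m pendant '[[[0,0,0],[0,0,0]],[[0,0,0],[0,0,0]],[[0,0,0],[0,0,0]],[[0,0,0],[0,0,0]],[[0,0,0],[0,0,0]]]' 1; python3 -m pendant '[[[0,0,-0.5],[0,0,0]],[[0,0,-1.3],[0,0,0]],[[0,0,-2.5],[0,0,0]],[[0,0,-4],[0,0,0]],[[0,0,-4.5],[0,0,0]]]'>/dev/null;python3 -m pendant '[[[0,2,0],[0,0,0]],[[0,3,0],[0,0,0]],[[0,4.5,0],[0,0,0]],[[0,6,0],[0,0,0]],[[0,7,0],[0,0,0]]]';python3 -m pendant '[[[0,0,0],[0,0,0]],[[0,0,0],[0,0,0]],[[0,0,0],[0,0,0]]]'; python3 look.py top,side,wrist middle_holder,spare_holder,short_holder; python3 t.py 0.4775 0.065 0.12 -1.5
```

```text
clock: 26.33
tcp_pos: [0.4744, -0.2399, 0.0747]
tool_rot: [-3.141, -0.001, 3.104]
ft_force: [-2.6, 2.4, 8.9]
width: 0.0604
grip_force: 66.6
clock: 26.75
tcp_pos: [0.4747, -0.24, 0.0734]
tool_rot: [3.142, -0.0, 3.103]
ft_force: [0.6, 1.2, -0.2]
width: 0.0852
grip_force: 0.0
clock: 27.58
tcp_pos: [0.4812, -0.0628, 0.1863]
tool_rot: [3.141, 0.001, 3.104]
ft_force: [0.4, -0.2, 0.9]
width: 0.0852
grip_force: 0.0
clock: 27.83
tcp_pos: [0.4813, -0.0652, 0.186]
tool_rot: [-3.141, -0.0, 3.103]
ft_force: [0.2, 0.0, -0.4]
width: 0.0853
grip_force: 0.0
top middle_holder 0.67 0.07 [ 0.475 -0.24 ] [0.063 0.123] 87.5
side middle_holder 0.75 0.07 [ 0.475 -0.238] [0.068 0.125] 87.3
side spare_holder 0.69 0.046 [ 0.473 -0.237] [0.065 0.173] 88.3
side short_holder 0.91 0.048 [0.477 0.065] [0.066 0.078] 88.1
wrist middle_holder 0.85 0.068 [ 0.473 -0.24 ] [0.064 0.124] 87.1
wrist spare_holder 0.9 0.046 [ 0.475 -0.24 ] [0.062 0.177] 86.9
wrist short_holder 0.91 0.047 [0.476 0.063] [0.064 0.077] 88.3
shift [0.36 5.2  2.65] turn [ 0.    0.   -0.12] t 28.43
```

Middle holder stacked at (0.475,-0.240). Next, the short holder.

```bash
python3 -m pendant '[[[0,1.4,0],[0,0,-0.1]],[[0.1,2.8,0],[0,0,-0.1]],[[0.2,4.2,0],[0,0,-0.1]],[[0.36,5.2,1],[0,0,-0.1]],[[0.36,5.2,2.5],[0,0,-0.1]]]'>/dev/null;python3 -m pendant '[[[0,0,0],[0,0,0]],[[0,0,0],[0,0,0]],[[0,0,0],[0,0,0]],[[0,0,0],[0,0,0]]]'; python3 t.py 0.477 0.0645 0.053 -1.5
```

```text
clock: 29.18
tcp_pos: [0.4787, 0.065, 0.1255]
tool_rot: [3.14, 0.003, 3.113]
ft_force: [-0.0, 0.7, 0.4]
width: 0.0855
grip_force: 0.0
shift [ 0.08 -0.02  2.9 ] turn [ 0.01  0.03 -0.02] t 29.18
```

```bash
python3 -m pendant '[[[0.06,0,1],[0,0,0]],[[0.06,0,1.8],[0,0,0]],[[0.06,0,2.4],[0,0,0]],[[0.06,0,2.7],[0,0,0]],[[0.06,0,2.86],[0,0,0]]]'>/dev/null;python3 -m pendant '[[[0,0,0],[0,0,0]],[[0,0,0],[0,0,0]],[[0,0,0],[0,0,0]],[[0,0,0],[0,0,0]]]';python3 -m pendant '[[[0,0,0],[0,0,0]],[[0,0,0],[0,0,0]],[[0,0,0],[0,0,0]],[[0,0,0],[0,0,0]],[[0,0,0],[0,0,0]]]' -1;python3 -m pendant '[[[0,0,-0.2],[0,0,0]],[[0,0,-0.6],[0,0,0]],[[0,0,-1.5],[0,0,0]],[[0,0,-3],[0,0,0]],[[0,0,-4.5],[0,0,0]]]'; python3 -m pendant '[[[0,0,0],[0,0,0]],[[0,0,0],[0,0,0]],[[0,0,0],[0,0,0]]]';python3 look.py wrist short_holder h1; python3 t.py 0.474 -0.240 0.165 -2.7
```

```text
clock: 29.93
tcp_pos: [0.4765, 0.0654, 0.0531]
tool_rot: [3.141, 0.002, 3.114]
ft_force: [0.7, -0.5, -0.2]
width: 0.0852
grip_force: 0.0
clock: 30.35
tcp_pos: [0.4761, 0.0653, 0.0537]
tool_rot: [3.141, 0.001, 3.114]
ft_force: [-3.3, -0.1, 11.1]
width: 0.0624
grip_force: 62.3
clock: 30.77
tcp_pos: [0.4747, 0.0647, 0.165]
tool_rot: [-3.14, -0.004, 3.114]
ft_force: [1.2, 0.4, -1.9]
width: 0.0621
grip_force: 65.7
clock: 31.02
tcp_pos: [0.4751, 0.065, 0.1642]
tool_rot: [3.141, -0.001, 3.113]
ft_force: [-0.9, -0.2, -1.9]
width: 0.0624
grip_force: 65.7
wrist short_holder 0.65 0.157 [0.474 0.064] [0.065 0.077] 88.4
shift [ -0.31 -12.19  -0.06] turn [-0.01 -0.03  0.18] t 31.12
```

View pics/h1_wrist.png

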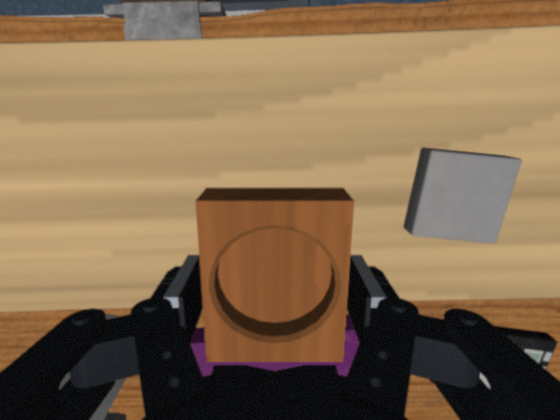

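The short holder is held level at (275,275).

```bash
python3 -m pendant '[[[0,-1.5,0],[0,0,0.18]],[[-0.1,-3,0],[0,0,0.18]],[[-0.1,-4.5,0],[0,0,0.18]],[[-0.2,-6,0],[0,0,0.18]],[[-0.2,-7.5,0],[0,0,0.18]]]'>/dev/null;python3 -m pendant '[[[0,-1.5,0],[0,0,0]],[[0,-2.8,0],[0,0,0]],[[0,-3.8,0],[0,0,0]],[[0,-3.8,0],[0,0,0]]]'>/dev/null;python3 -m pendant '[[[0,0,0],[0,0,0]],[[0,0,0],[0,0,0]],[[0,0,0],[0,0,0]],[[0,0,0],[0,0,0]]]'; python3 t.py 0.474 -0.240 0.108 -2.7
```

```text
clock: 32.2
tcp_pos: [0.4712, -0.2164, 0.1643]
tool_rot: [3.141, -0.001, 3.096]
ft_force: [0.9, -0.4, 0.3]
width: 0.062
grip_force: 65.8
shift [-0.16 -0.94  2.25] turn [ 0.   -0.01  0.02] t 32.2
```

```bash
python3 -m pendant '[[[-0.16,-0.94,0.2],[0,0,0]],[[-0.16,-0.94,1],[0,0,0]],[[-0.16,-0.94,1.7],[0,0,0]],[[-0.16,-0.94,2.1],[0,0,0]],[[-0.16,-0.94,2.25],[0,0,0]]]'>/dev/null;python3 -m pendant '[[[0,0,0],[0,0,0]],[[0,0,0],[0,0,0]],[[0,0,0],[0,0,0]],[[0,0,0],[0,0,0]]]'; python3 look.py side middle_holder,short_holder; python3 t.py 0.474 -0.240 0.0975 -2.7
```

```text
clock: 32.95
tcp_pos: [0.4748, -0.241, 0.1094]
tool_rot: [-3.141, 0.002, 3.095]
ft_force: [-0.0, 0.2, -0.9]
width: 0.0625
grip_force: 65.9
side middle_holder 0.73 0.07 [ 0.472 -0.23 ] [0.126 0.061] 6.0
side short_holder 0.54 0.104 [ 0.475 -0.236] [0.073 0.077] 86.2
shift [0.02 0.04 0.46] turn [-0.    0.01  0.  ] t 33.1
```

```bash
python3 -m pendant '[[[0,0.03,0.15],[0,0,0]],[[0,0.03,0.3],[0,0,0]],[[0,0.03,0.4],[0,0,0]],[[0,0.03,0.46],[0,0,0]],[[0,0.03,0.46],[0,0,0]]]'>/dev/null;python3 -m pendant '[[[0,0,0.03],[0,0,0]],[[0,0,0.03],[0,0,0]]]';python3 -m pendant '[[[0,0,0],[0,0,0]],[[0,0,0],[0,0,0]],[[0,0,0],[0,0,0]],[[0,0,0],[0,0,0]],[[0,0,0],[0,0,0]]]' 1; python3 -m pendant '[[[0,0,-0.5],[0,0,0]],[[0,0,-1.3],[0,0,0]],[[0,0,-2.5],[0,0,0]],[[0,0,-4],[0,0,0]],[[0,0,-4.5],[0,0,0]]]'>/dev/null;python3 -m pendant '[[[0,2,0],[0,0,0]],[[0,3,0],[0,0,0]],[[0,4.5,0],[0,0,0]],[[0,6,0],[0,0,0]],[[0,7,0],[0,0,0]]]'>/dev/null;python3 -m pendant '[[[0,0,0],[0,0,0]],[[0,0,0],[0,0,0]],[[0,0,0],[0,0,0]]]'; python3 look.py top,side,wrist middle_holder,spare_holder,short_holder,rack,jar,pot,bottle f
```

```text
clock: 33.68
tcp_pos: [0.4739, -0.2402, 0.0978]
tool_rot: [-3.141, -0.001, 3.095]
ft_force: [-4.4, 2.6, 13.1]
width: 0.0621
grip_force: 67.7
clock: 34.1
tcp_pos: [0.474, -0.2402, 0.0958]
tool_rot: [3.142, -0.001, 3.095]
ft_force: [-0.5, -0.0, -0.2]
width: 0.0853
grip_force: 0.0
clock: 35.18
tcp_pos: [0.4822, -0.0655, 0.2085]
tool_rot: [-3.141, -0.0, 3.095]
ft_force: [0.6, -0.5, 0.2]
width: 0.0851
grip_force: 0.0
top spare_holder 0.78 0.048 [ 0.477 -0.24 ] [0.062 0.175] 87.2
top short_holder 0.88 0.092 [ 0.475 -0.24 ] [0.063 0.074] 87.9
top rack 0.63 0.048 [0.467 0.354] [0.167 0.073] 11.4
top jar 0.71 0.088 [0.514 0.364] [0.045 0.042] 89.4
top pot 0.67 0.066 [0.46  0.353] [0.04 0.04] 39.6
top bottle 0.52 0.094 [0.41  0.342] [0.016 0.017] 34.9
side middle_holder 0.68 0.07 [ 0.475 -0.238] [0.066 0.127] 87.9
side spare_holder 0.94 0.047 [ 0.475 -0.237] [0.067 0.177] 89.3
side short_holder 0.82 0.093 [ 0.475 -0.239] [0.07  0.078] 88.2
side rack 0.62 0.048 [0.466 0.355] [0.169 0.074] 10.8
side jar 0.88 0.089 [0.513 0.365] [0.046 0.045] 35.0
side pot 0.68 0.067 [0.457 0.355] [0.04  0.038] 33.5
side bottle 0.68 0.091 [0.408 0.345] [0.016 0.017] 70.9
wrist middle_holder 0.66 0.069 [ 0.474 -0.241] [0.064 0.125] 87.4
wrist spare_holder 0.96 0.046 [ 0.475 -0.241] [0.064 0.177] 87.5
wrist short_holder 0.88 0.09 [ 0.474 -0.24 ] [0.063 0.077] 87.2
```

View pics/f_side.png

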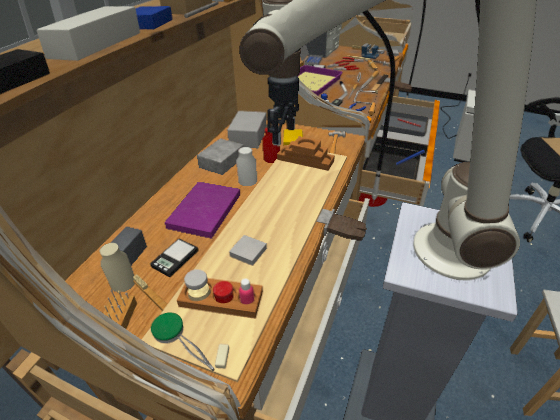

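The picture shows jar, pot and bottle in the rack at (195,285), (222,292) and (246,292). The three holders are stacked at (306,150), and the gripper is clear.

```bash
python3 -c "
from station import *
print(hand_in())"
```

```text
the job is handed in; nothing more can be done
None
```

I handed the job in at about 36 s on the robot's clock: jar, pot and bottle stand in their own rack pockets and the three holders are stacked, all within about 3 mm by the last camera measurements; `hand_in()` returned no verdict.

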